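Empty a covered parts tote, judging by its weight whether a roller is left inside

TASK

Tip the covered tote well over so that its steel rollers pour into the catch tray, then level it and hold it still in the air to judge by its weight whether a roller is left inside; if so, tip it over the tray again and heft it again. Stand the tote upright on the square board if it is empty, or on the round board if it is still heavy after the second tip, and let go; every roller that came out must lie in the tray, and the tapes and pliers must stay where they are.

Things in the scene. Friction and masses are not known exactly. Their poses are not given: they have to be found in the camera images.
- tote: covered grey sheet-metal tote, 110 (x) x 75 (y) x 98 mm high without its grip, closed but for a low mouth at its -x end. Origin: centre of the underside; z up, x from mouth to back. Empty it weighs 0.40 kg (3.9 N). Out of sight it holds two loose steel rollers, 24 mm diameter x 64 mm, along y, about 0.16 kg (1.6 N) each; a baffle inside can hold one back.
- tote_mouth (a point): centre of the mouth (69 mm wide, 30 high), 36 mm from the tote's origin towards -x, 25 mm above its underside. A 3 mm sill keeps rollers in if it is carried level and gently. One roller pours out when this end is dipped 50 degrees or more for a second. The other may come with it, or come free only when the tote has been levelled and tipped again, or stay stuck after two tips.
- tote_grip (a point): centre of the tote's grip: a black flat-sided bar along the tote's y, 18 (x) x 76 (y) x 24 mm (z), on two end feet; 132 mm above the tote's underside and 6 mm from its origin towards the back (+x). Under the bar 25 mm is free down to the roof. The fingers close on it along the tote's x. Axes as the tote's.
- tray: open dark sheet-metal tray with a rubber liner, 200 x 200 x 45 mm outside, floor 6 mm above the worktop, fixed. Origin: centre of its underside
- square_board: square plywood board, 150 x 150 x 12 mm, fixed flat on the worktop: the place for an empty tote. Origin: centre of its underside
- round_board: round plywood board, 170 mm diameter, 12 mm thick, fixed flat on the worktop: the place for a tote that still holds a roller after two tips. Origin: centre of its underside
- masking_tape: roll of masking tape lying flat, 104x102x25 mm, a bystander; origin: centre of its underside
- e_tape: small black roll of tape lying flat, 58x56x19 mm, a bystander; origin: centre of its underside
- running_pliers: pair of pliers with blue handles lying flat, 55x180x11 mm, a bystander; origin: centre of its underside

How it is judged (in metres and radians):
On the way, in this order (a step that is already met when the one before it is completed fails the run):
1. the tote is tipped well over (past 43 degrees) above the tray (angle between tote's own z axis and vertical above 0.75 rad and horizontal distance between tote_grip and tray below 0.15 m and height (world z) of tote above 0.05 m), for 0.3 s.
2. the tote is level again and held still in the air, clear of tray and boards (angle between tote's own z axis and vertical below 0.2 rad and height (world z) of tote above 0.03 m and linear speed of tote below 0.05 m/s and contact force between the fingers and tote above 1 N), for 0.5 s.
3. either the tote is tipped over the tray a second time, or it stands on the square board, empty (((angle between tote's own z axis and vertical above 0.75 rad and horizontal distance between tote_grip and tray below 0.15 m and height (world z) of tote above 0.05 m) or (contact force between tote and square_board between 3 and 4.6 N and contact force between tray and anything else above 2.3 N and horizontal distance between tote and square_board below 0.07 m))), for 0.3 s.
At the end, for the whole second after the job is handed in: Tote upright (0.08 rad), still, released, within 70 mm of a board's centre and borne by it: the square board if it bears under 4.6 N (empty) and both rollers lie in the tray, the round board if it bears over 4.6 N (a roller left after two tips) and the other roller lies in the tray (angle between tote's own z axis and vertical below 0.08 rad and linear speed of tote below 0.02 m/s and contact force between the fingers and tote below 0.1 N and ((contact force between tote and square_board between 3 and 4.6 N and contact force between tray and anything else above 2.3 N and horizontal distance between tote and square_board below 0.07 m) or (contact force between tote and round_board above 4.6 N and contact force between tray and anything else above 1.1 N and horizontal distance between tote and round_board below 0.07 m))); the robot touches nothing.
It fails at once if the masking tape is shifted by more than 30 mm (distance of masking_tape from where it was at the start of the episode above 0.03 m).
It fails at once if the e tape is shifted by more than 30 mm (distance of e_tape from where it was at the start of the episode above 0.03 m).
It fails at once if the running pliers is shifted by more than 30 mm (distance of running_pliers from where it was at the start of the episode above 0.03 m).
It also fails if it takes over 70 s, if anything falls off the work surface, if the arm or the gripper's body presses on something with over 40 N, if the wrist force passes 120 N, or if a joint passes its speed limit or range.

ROBOT

A 6-joint arm with a two-finger parallel gripper is mounted at the origin on a cart in front of the work surface, level with it; the furniture and walls round the work are solid. World frame = base frame: x ahead of the robot, y to its left, z up, the work surface at z = 0. Lengths are in m, angles in degrees, forces in N, time in s.
With the tool pointing down it reaches from about 0.35 to 0.725 m from the base axis. Payload 6 kg.
Tool frame: the origin (TCP) lies midway between the tips of the shut fingers; the grasp point (between the pads) lies 19 mm behind it (bot.grasp_offset is the z of the grasp point in the tool frame, in m); z points along the fingers, y is the line along which they close (so a half turn about z gives the same grasp; the last joint's range is limited). The gripper opens to 85 mm and grips with 20 to 120 N. Pads are 22 mm wide; open, the fingers measure 114 mm over their backs; the gripper's body (76 mm by 85 mm) begins 54 mm behind the grasp point. The pads swing forward as they close: fully open they stand 13 mm farther back than shut.
Start: joints at [91.484, 2.303, 4.859, 0, -92.561, -19.12], TCP at [0.182, 0.572, 0.231] pointing down, gripper open.
Joint ranges: [-146.85, 146.85], [-73.84, 115.35], [-62.03, 85.46], [-188.31, 113.3], [-161.28, -10.13], [-171.36, 171.36]. Speed limits (degrees/s): [147.25, 147.25, 172.46, 180, 180, 180].

INTERFACE

Orientations are given as a 3x3 rotation matrix whose columns are the frame's x, y, z axes.
In Python, from station import bot gives the robot as it stands.
- The arm moves only by the shell command python3 -m crank 'ROWS' [FORCE]. ROWS is JSON, a list of rows, each a list of 7 numbers: the shift along the tool's x, y, z in cm, then the turn, a rotation vector about the tool's x, y, z in rad, then the closure, from 0 (fully open) to 1 (shut). In form: [[dx, dy, dz, rx, ry, rz, grip], ...]. A call has 1 to 12 rows; each row shifts and turns the commanded pose from where the row before left it, along the tool's axes as they then stand; what a row does not reach is not made up. A row lasts 1/10 s, in which the tool goes at most 50 mm and 8.59 degrees, less where a joint would pass 70% of its speed; a pose out of reach is approached as far as the arm can. A call is refused whole if a number of a shift passes 5 or a number of a turn 0.15, either way. A call with a gripper value outside its range is refused whole. The fingers move at their own pace and stop on an object; FORCE is the grip in N (left out, the last holds). Time passes only in rows, so rows that do not move let the fingers close. It gives the time, the measured TCP pose, the force, the opening and the grip force at its end, in the units of the state.
- bot.read_state(): the state, without advancing time (a new reading comes with each control period).
- bot.get_image(name): name is "scene" or "side" or "wrist"; returns (picture, depth): 400x640x3 uint8, red, green, blue; 400x640 float32, m along the optical axis (not along the pixel's ray), 0 where there is no reading.
- bot.calibration(name): a dict with "fx", "fy", "cx", "cy" (pixels), "extrinsics" (4x4, takes a point from world to camera coordinates). Camera axes: x right, y up, looking along -z (the intrinsics and any distortion apply to the point x, -y, -z); pixel columns grow to the right and rows downward; lengths in m; the calibration is good to about 2 mm. A picture is of the moment at which its call begins: read the wrist's pose just before it. calibration takes no time and is no camera call; for the wrist camera it gives the pose at the moment of the call.
- bot.sign_off(): hands the job in; it is judged then, once.
The state is a dict: "time_s": time; "joint_positions": joint angles; "joint_vel": joint speeds; "tau": joint torques, N m; "position": TCP position; "tool_rot": TCP orientation; "force": force on the tool from outside, world axes, zero at the start; "wrist_torque": the same for the moment, N m; "finger_gap": opening from 0.0 (shut) to 1.0 (fully open); "finger_force": force on a finger pad.
Only numpy, scipy, OpenCV 4.12 (cv2) and the standard library are available. Lean on these libraries where they do the work, as an engineer would, in place of code of your own. Each camera call takes 0.05 s, during which the arm holds its last target. There are 200 camera calls.

## Working session

There is one attempt and no reset: what is moved stays moved. The work goes in short steps, Python scripts to look and compute and a shell command to move; the robot and the scene stay as the last step left them, time stands still between calls to the robot, and variables do not carry over. Pictures are saved under pics/ and viewed, at most 10 in all, crops included, and the job is handed in when it is done.

```bash
ls; mkdir -p pics; python3 - <<'E'
from station import bot
import cv2,numpy as np
for n in("scene","side"):
    p,d=bot.get_image(n);cv2.imwrite(f"pics/{n}0.png",p[:,:,::-1]);np.savez(f"{n}0.npz",p=p,d=d)
    c=bot.calibration(n);print(n,{k:np.round(v,4).tolist() if not isinstance(v,str) else v for k,v in c.items()})
s=bot.read_state();print(s,bot.grasp_offset)
E
```

```text
pics
scene {'fx': 477.9049, 'fy': 477.9049, 'cx': 327.2276, 'cy': 204.6334, 'extrinsics': [[0.6324, -0.7746, -0.0126, -0.3421], [0.6039, 0.4828, 0.6342, -0.3964], [-0.4851, -0.4087, 0.7731, -1.253], [0.0, 0.0, 0.0, 1.0]]}
side {'fx': 408.3582, 'fy': 408.3582, 'cx': 321.62, 'cy': 196.0132, 'extrinsics': [[-0.9737, -0.2274, 0.0112, 0.5135], [0.1526, -0.6153, 0.7734, -0.1723], [-0.1689, 0.7548, 0.6338, -1.2455], [0.0, 0.0, 0.0, 1.0]]}
{'time_s': 0.1, 'joint_positions': array([ 9.14824664e+01,  2.33430074e+00,  4.80774703e+00, -2.51071344e-02,
       -9.25613829e+01, -1.91209107e+01]), 'joint_vel': array([-0.02041991, -0.19292763,  0.01880351,  0.08135535, -0.00963788,
       -0.08525868]), 'tau': array([-4.31082110e-03, -3.69348943e+01,  3.48282945e+01,  6.95157900e+00,
       -4.51827626e-03,  4.89291338e-06]), 'position': array([0.18162274, 0.57153571, 0.230379  ]), 'tool_rot': array([[ 9.52993419e-01, -3.02990734e-01, -3.97911297e-04],
       [-3.02990982e-01, -9.52992170e-01, -1.54559869e-03],
       [ 8.90957311e-05,  1.59350891e-03, -9.99998726e-01]]), 'force': array([-0.41145133, -0.28825568,  0.0018413 ]), 'wrist_torque': array([-0.05056636,  0.02173487, -0.01859464]), 'finger_force': 0.0, 'finger_gap': 0.9982365570946045} -0.0187
```

View pics/scene0.png

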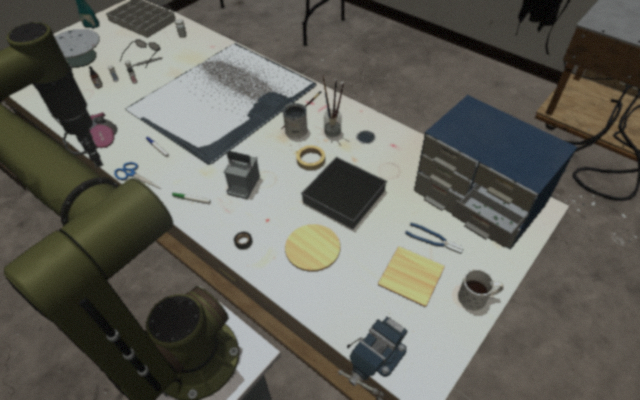

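View pics/side0.png

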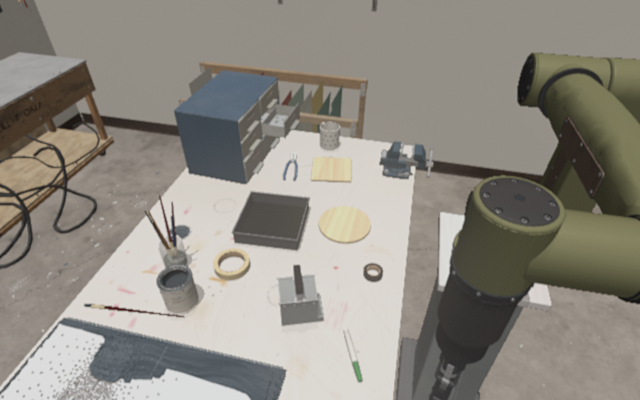

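The scene view shows the tote at (241,175), tray (345,190), round board (313,247), square board (411,275), masking tape (311,157), e-tape (243,240) and pliers (435,238). The side view shows the tote at (298,297), tray (272,220), round board (345,224) and square board (331,169).

```bash
cat > h.py <<'E'
import numpy as np,cv2
from station import bot
def cloud(n,d,c=None):
    c=c or bot.calibration(n);E=np.array(c["extrinsics"])
    v,u=np.mgrid[:400,:640]
    X=np.stack([(u-c["cx"])/c["fx"]*d,-(v-c["cy"])/c["fy"]*d,-d],-1)
    return (X-E[:3,3])@E[:3,:3]
def rect(P):
    (c,s,a)=cv2.minAreaRect(P[:,:2].astype(np.float32)*1000);return np.round(c,1),np.round(s,1),round(a,1)
E
python3 - <<'E'
from h import *
W={}
for n in("scene","side"):
    z=np.load(n+"0.npz");W[n]=cloud(n,z["d"]);W[n][z["d"]==0]=9
    hsv=cv2.cvtColor(z["p"],cv2.COLOR_RGB2HSV)
    boxes=dict(scene=dict(tote=(215,145,270,200),tray=(295,155,392,228),round=(280,220,345,275),square=(375,245,448,308),mt=(292,142,330,170),et=(228,228,258,252),pl=(400,218,468,255)),
      side=dict(tote=(270,258,325,328),tray=(228,185,315,250),round=(312,200,377,248),square=(305,150,357,186),mt=(208,245,254,282),et=(360,260,386,284),pl=(278,150,302,184)))[n]
    for k,(a,b,c,e) in boxes.items():
        P=W[n][b:e,a:c].reshape(-1,3);H=hsv[b:e,a:c].reshape(-1,3)
        if k=="tote":
            for lo,hi in((.006,.2),(.085,.11),(.125,.16)):
                Q=P[(P[:,2]>lo)&(P[:,2]<hi)];print(n,k,lo,len(Q),rect(Q),np.median(Q,0).round(3))
        else:
            lo=dict(tray=.03,round=.006,square=.006,mt=.012,et=.008,pl=.004)[k]
            Q=P[(P[:,2]>lo)&(P[:,2]<.08)]
            print(n,k,len(Q),rect(Q),np.percentile(Q[:,2],[5,50,95]).round(3))
    for k,(u,v) in dict(scene=dict(cab=(480,205),mug=(478,285),can=(294,118),cup=(333,118),vise=(380,345)),side={})[n].items():print(k,W[n][v,u].round(3))
ims=[]
for n,(a,b,c,e) in (("scene",(205,140,285,210)),("side",(260,255,340,335))):
    p=np.load(n+"0.npz")["p"][b:e,a:c,::-1];ims.append(cv2.resize(p,(400,400),interpolation=cv2.INTER_CUBIC))
cv2.imwrite("pics/tote.png",np.hstack(ims))
E
```

```text
scene tote 0.006 1299 (array([533.7, 393.9]), array([257.7, 196.9]), 40.1) [0.492 0.321 0.08 ]
scene tote 0.085 402 (array([505.9, 337.4]), array([96.8, 82.1]), 21.0) [0.49  0.328 0.094]
scene tote 0.125 171 (array([504.3, 336.3]), array([23.9, 77.7]), 21.1) [0.502 0.331 0.139]
scene tray 703 (array([676.3,  37.5]), array([211. , 208.1]), 4.1) [0.031 0.042 0.049]
scene round 1979 (array([456.9, -11. ]), array([191.4, 189.2]), 36.9) [0.007 0.011 0.015]
scene square 2226 (array([ 563.9, -301.4]), array([235.5, 181.1]), 25.2) [0.007 0.011 0.015]
scene mt 331 (array([737.8, 213.1]), array([105.9, 149. ]), 7.6) [0.014 0.021 0.036]
scene et 184 (array([334. , 167.5]), array([59.6, 53.8]), 52.0) [0.01  0.016 0.021]
scene pl 462 (array([ 704.9, -284.9]), array([140.7, 198.3]), 32.9) [0.004 0.008 0.013]
cab [ 0.825 -0.357  0.11 ]
mug [ 0.626 -0.475  0.037]
can [0.789 0.354 0.093]
cup [0.885 0.253 0.082]
vise [ 0.304 -0.366  0.054]
side tote 0.006 1953 (array([504.1, 339.6]), array([110.2,  84.8]), 21.3) [0.502 0.364 0.093]
side tote 0.085 888 (array([511.2, 342.3]), array([94.8, 84.9]), 21.5) [0.512 0.348 0.095]
side tote 0.125 224 (array([509. , 341.3]), array([18.2, 79.3]), 21.1) [0.507 0.349 0.143]
side tray 788 (array([680.3,  40.4]), array([206.7, 212.2]), 4.2) [0.031 0.043 0.049]
side round 1494 (array([456.6,  -9.9]), array([166.3, 169.2]), 41.5) [0.008 0.011 0.014]
side square 907 (array([ 561.7, -328. ]), array([160.4, 213.3]), 12.2) [0.007 0.011 0.014]
side mt 512 (array([740.3, 240.6]), array([101.2, 105.2]), 55.0) [0.014 0.023 0.026]
side et 214 (array([338.8, 170.1]), array([54.1, 58. ]), 8.5) [0.01  0.016 0.02 ]
side pl 166 (array([ 724.1, -282.1]), array([ 68.1, 184.2]), 12.3) [0.005 0.008 0.013]
```

View pics/tote.png

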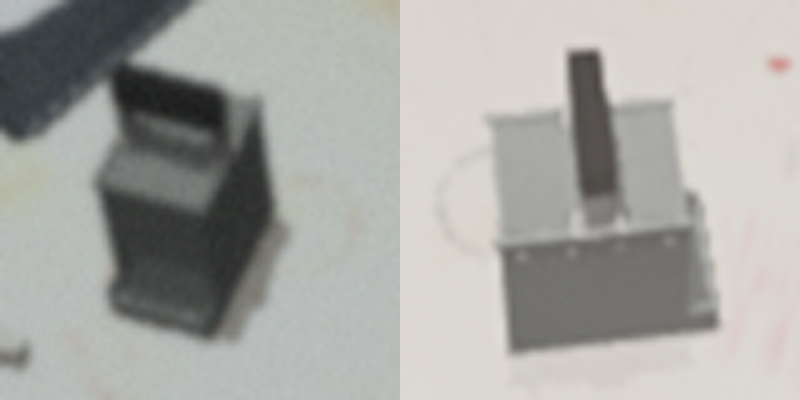

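The left crop shows the mouth's sill jutting from the lower robot-facing end (about (160,305)), and the right crop shows the same lip at lower right (705,290). So the tote's +x points away from the robot at a yaw of about 21°, with the grip near (0.507, 0.339).

```bash
cat >> h.py <<'E'
from scipy.spatial.transform import Rotation as R
def delta(p,yaw,tilt=0):
    "shift (cm, tool axes), turn (rad) and cylinder info to TCP p, tool y at yaw+180 deg, tilted outward by tilt"
    s=bot.read_state();T=np.array(s["tool_rot"]);a=np.radians(yaw);c,q=np.cos(a),np.sin(a)
    G=np.array([[q,-c,0],[-c,-q,0],[0,0,-1.]]).T.copy()
    G=np.array([[q,-c,0],[-c,-q,0],[0,0,-1.]]).T@R.from_rotvec([np.radians(tilt),0,0]).as_matrix()
    print("pos",np.round(s["position"],4),"d cm",np.round(T.T@(np.array(p)-s["position"])*100,2),"turn",R.from_matrix(T.T@G).as_rotvec().round(3),"F",np.round(s["force"],2),"gap",round(s["finger_gap"],3),"ff",np.round(s["finger_force"],1),"t",s["time_s"])
    print("j",np.round(s["joint_positions"],1))
E
python3 - <<'E'
from h import *
for n in("scene","side"):
    z=np.load(n+"0.npz");W=cloud(n,z["d"]);h=cv2.cvtColor(z["p"],cv2.COLOR_RGB2HSV)
    m=((h[...,0]>14)&(h[...,0]<32)&(h[...,1]>75)&(z["d"]>0)&(W[...,2]>.003)&(W[...,2]<.02)).astype(np.uint8)
    k,l,st,ce=cv2.connectedComponentsWithStats(m)
    for i in range(1,k):
        if st[i,4]>500: print(n,ce[i],rect(W[l==i]))
delta([.5065,.339,.231],21)
E
```

```text
scene [305.95367133 252.02884615] (array([423.3, -15. ]), array([164. , 111.8]), 84.1)
scene [411.32859319 275.30421534] (array([ 552.6, -305.3]), array([147.4, 145.6]), 10.1)
pos [0.1816 0.5715 0.2304] d cm [38.01 12.32 -0.04] turn [ 0.001 -0.001  0.896] F [-0.41 -0.29  0.  ] gap 0.998 ff 0.0 t 0.1
j [ 91.5   2.3   4.8  -0.  -92.6 -19.1]
```

```bash
python3 -m crank '[[3,1,0,0,0,0,0],[4,1.3,0,0,0,0,0],[4,1.3,0,0,0,0,0],[4,1.3,0,0,0,0,0],[4,1.3,0,0,0,0,0],[4,1.3,0,0,0,0,0],[4,1.3,0,0,0,0,0],[4,1.3,0,0,0,0,0],[4,1.3,0,0,0,0,0],[2,0.6,0,0,0,0,0],[1,0.3,0,0,0,0,0]]' 100 && python3 -m crank '[[0,0,0,0,0,0.14,0],[0,0,0,0,0,0.15,0],[0,0,0,0,0,0.15,0],[0,0,0,0,0,0.15,0],[0,0,0,0,0,0.15,0],[0,0,0,0,0,0.15,0],[0,0,0,0,0,0,0],[0,0,0,0,0,0,0]]' && python3 - <<'E'
from h import *
delta([.5065,.339,.115],21)
c=bot.calibration("wrist");p,d=bot.get_image("wrist");np.savez("w1.npz",p=p,d=d)
W=cloud("wrist",d,c);W[d==0]=9
cv2.imwrite("pics/w1.png",p[:,:,::-1])
Q=W[(W[...,2]>.125)&(W[...,2]<.155)];print(len(Q),rect(Q) if len(Q) else 0)
Q=W[(W[...,2]>.085)&(W[...,2]<.11)];print(len(Q),rect(Q) if len(Q) else 0)
E
```

```text
time_s: 1.2
position: [0.5079, 0.3379, 0.2305]
tool_rot: [[0.952, -0.305, -0.001], [-0.305, -0.952, -0.001], [-0.001, 0.001, -1.0]]
force: [-0.8, 0.4, -0.9]
finger_gap: 0.998
finger_force: 0.0
time_s: 2.0
position: [0.5062, 0.3398, 0.2311]
tool_rot: [[0.369, -0.93, -0.0], [-0.93, -0.369, -0.0], [0.0, 0.0, -1.0]]
force: [0.3, 0.4, -0.3]
finger_gap: 0.994
finger_force: 0.0
pos [0.5062 0.3398 0.2311] d cm [ 0.08 -0.   11.61] turn [ 0.    -0.     0.011] F [ 0.33  0.45 -0.32] gap 0.994 ff 0.0 t 2.0
j [ 52.7   3.8   6.4  -0.  -92.6 -31. ]
2672 (array([507.8, 339.1]), array([17.6, 75.6]), 21.2)
8237 (array([510. , 340.2]), array([97.4, 81.7]), 21.3)
```

View pics/w1.png

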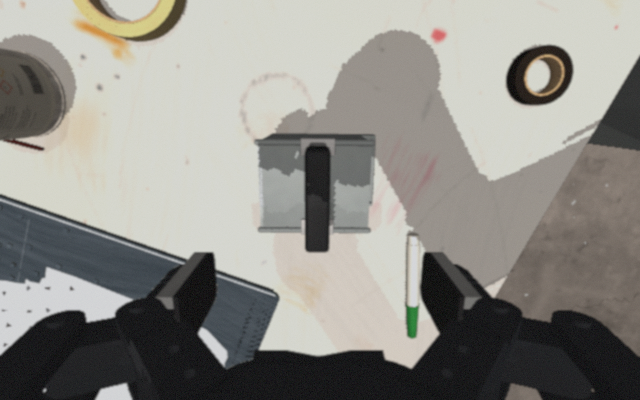

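The wrist view shows the bar centred between the fingers at about (318,197), with nothing in the way of the descent.

```bash
python3 -m crank '[[0,-0.1,1.5,0,0,0.01,0],[0,0,2.2,0,0,0,0],[0,0,2.2,0,0,0,0],[0,0,2.2,0,0,0,0],[0,0,2,0,0,0,0],[0,0,1,0,0,0,0],[0,0,0.5,0,0,0,0],[0,0,0,0,0,0,0],[0,0,0,0,0,0,0]]' 100 && python3 -m crank '[[0,0,0,0,0,0,1],[0,0,0,0,0,0,1],[0,0,0,0,0,0,1],[0,0,0,0,0,0,1],[0,0,0,0,0,0,1],[0,0,0,0,0,0,1],[0,0,0,0,0,0,1],[0,0,0,0,0,0,1]]' 100 && python3 -m crank '[[0,0,-0.5,0,0,0,1],[0,0,-0.5,0,0,0,1],[0,0,-0.5,0,0,0,1],[0,0,-1,0,0,0,1],[0,0,-1,0,0,0,1],[0,0,-1,0,0,0,1],[0,0,-1,0,0,0,1],[0,0,-0.5,0,0,0,1],[0,0,0,0,0,0,1],[0,0,0,0,0,0,1],[0,0,0,0,0,0,1]]' && python3 - <<'E'
from h import *
delta([.63,.037,.22],3.3)
E
```

```text
time_s: 2.95
position: [0.508, 0.3401, 0.1163]
tool_rot: [[0.355, -0.935, 0.001], [-0.935, -0.355, 0.001], [-0.0, -0.001, -1.0]]
force: [-0.1, 0.3, 0.2]
finger_gap: 0.996
finger_force: 0.0
time_s: 3.75
position: [0.5075, 0.3399, 0.1157]
tool_rot: [[0.355, -0.935, 0.0], [-0.935, -0.355, 0.0], [-0.0, -0.0, -1.0]]
force: [-3.9, -0.6, 3.5]
finger_gap: 0.192
finger_force: 98.7
time_s: 4.85
position: [0.5072, 0.3396, 0.1745]
tool_rot: [[0.355, -0.935, -0.001], [-0.935, -0.355, -0.001], [0.0, 0.001, -1.0]]
force: [0.4, 0.6, -7.7]
finger_gap: 0.192
finger_force: 97.8
pos [0.5072 0.3396 0.1745] d cm [32.65 -0.72 -4.54] turn [ 0.001 -0.001  0.305] F [ 0.43  0.56 -7.67] gap 0.192 ff 97.8 t 4.85
j [ 52.6   4.    0.7  -0.  -86.8 -31.8]
```

```bash
python3 -m crank '[[0,0,-0.7,0,0,0,1],[0,0,-1.4,0,0,0,1],[0,0,-1.4,0,0,0,1],[0,0,-0.8,0,0,0,1],[0.7,0,-0.2,0,0,0,1],[1.5,0,0,0,0,0,1],[2.2,0,0,0,0,0,1],[2.8,-0.1,0,0,0,0,1],[3,-0.1,0,0,0,0,1],[3,-0.1,0,0,0,0,1],[3,-0.1,0,0,0,0,1],[3,-0.1,0,0,0,0,1]]' && python3 -m crank '[[3,-0.1,0,0,0,0,1],[3,-0.1,0,0,0,0,1],[2.8,-0.1,0,0,0,0,1],[2.2,0,0,0,0,0,1],[1.6,0,0,0,0,0,1],[0.9,0,0,0,0,0.03,1],[0,0,0,0,0,0.06,1],[0,0,0,0,0,0.08,1],[0,0,0,0,0,0.08,1],[0,0,0,0,0,0.055,1],[0,0,0,0,0,0,1],[0,0,0,0,0,0,1]]' && python3 - <<'E'
from h import *
delta([.63,.037,.22],3.3)
F=[]
for i in range(4): bot.get_image("side");F.append(bot.read_state()["force"])
print(np.mean(F,0),np.std(F,0))
E
```

```text
time_s: 6.05
position: [0.5805, 0.1596, 0.2196]
tool_rot: [[0.354, -0.935, -0.001], [-0.935, -0.354, -0.001], [0.0, 0.001, -1.0]]
force: [0.2, -0.1, -6.5]
finger_gap: 0.191
finger_force: 98.0
time_s: 7.25
position: [0.631, 0.0372, 0.2202]
tool_rot: [[0.059, -0.998, -0.0], [-0.998, -0.059, 0.0], [-0.0, 0.0, -1.0]]
force: [-0.5, -0.3, -7.2]
finger_gap: 0.195
finger_force: 98.0
pos [0.631  0.0372 0.2202] d cm [0.01 0.1  0.02] turn [0.    0.    0.002] F [-0.5  -0.34 -7.19] gap 0.195 ff 98.0 t 7.25
j [ 21.5   7.1   8.8  -0.  -91.7 -18.1]
[ 8.05802954e-02 -6.96341428e-03 -7.06987438e+00] [0.3783446  0.32851036 0.43032032]
```

```bash
python3 -m crank '[[0,-0.5,0,0,0,0,1],[0,-1,0,0,0,0,1],[0,-1,0,0,0,0,1],[0,-0.5,0,0,0,0,1],[0,0,0,0.06,0,0,1],[0,0,0,0.12,0,0,1],[0,0,0,0.14,0,0,1],[0,0,0,0.14,0,0,1],[0,0.45,0.9,0.14,0,0,1],[0,0.55,0.8,0.14,0,0,1],[0,0.7,0.7,0.14,0,0,1],[0,0.4,0.3,0.14,0,0,1]]' && python3 -m crank '[[0,0,0,0.08,0,0,1],[0,0,0,0,0,0,1],[0,0,0,0,0,0,1],[0,0,0,0,0,0,1],[0,0,0,0,0,0,1],[0,0,0,0,0,0,1],[0,0,0,0,0,0,1],[0,0,0,0,0,0,1],[0,0,0,0,0,0,1]]' && python3 - <<'E'
from h import *
p,d=bot.get_image("side");cv2.imwrite("pics/tip1.png",p[100:350,140:460,::-1].repeat(2,0).repeat(2,1))
delta([.66,.037,.22],3.3)
E
```

```text
time_s: 8.65
position: [0.6667, 0.0232, 0.1993]
tool_rot: [[0.029, -0.593, 0.805], [-1.0, -0.028, 0.015], [0.013, -0.805, -0.593]]
force: [1.0, -4.5, -3.3]
finger_gap: 0.191
finger_force: 100.9
time_s: 9.55
position: [0.6708, 0.0191, 0.2129]
tool_rot: [[0.02, -0.541, 0.841], [-1.0, -0.023, 0.009], [0.015, -0.841, -0.541]]
force: [0.1, 0.4, -5.9]
finger_gap: 0.191
finger_force: 101.1
pos [0.6708 0.019  0.2129] d cm [-1.81 -0.05 -1.28] turn [-0.998 -0.032 -0.027] F [-0.82  0.18 -4.72] gap 0.193 ff 101.1 t 9.6
j [ 15.3 -30.1 -57.8  64.6 -13.6 -71. ]
```

View pics/tip1.png

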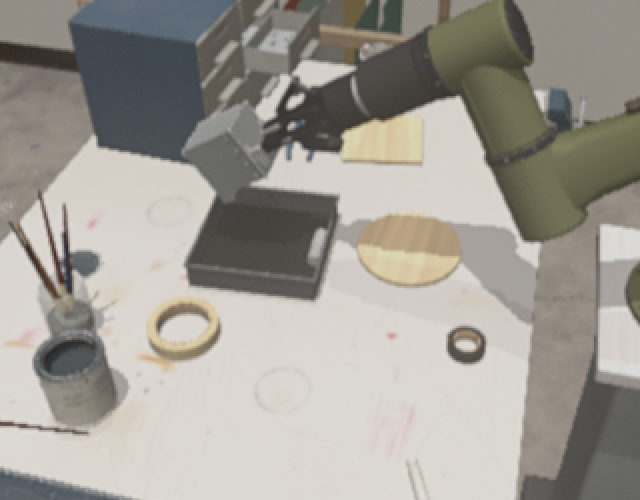

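One roller lies in the tray against the robot-side wall, at (317,245) in the crop. The joints came close to their limits at this tilt. Next I level the tote and heft it.

```bash
python3 -m crank '[[0,0,0,-0.05,0,0,1],[0,0,0,-0.1,0,0,1],[0,0,0,-0.1,0,0,1],[0,0,0,-0.12,0,0,1],[0,0,0,-0.12,0,0,1],[0,0,0,-0.12,0,0,1],[0,0,0,-0.12,0,0,1],[0,0,0,-0.12,0,0,1],[0,0,0,-0.1,0,0,1],[0,0,0,-0.05,0,0,1],[0,0,0,0,0,0,1],[0,0,0,0,0,0,1]]' && python3 -m crank '[[0,0,0,0,0,0,1],[0,0,0,0,0,0,1],[0,0,0,0,0,0,1],[0,0,0,0,0,0,1],[0,0,0,0,0,0,1],[0,0,0,0,0,0,1]]' && python3 - <<'E'
from h import *
F=[]
for i in range(10): bot.get_image("side");F.append(bot.read_state()["force"])
print(np.mean(F,0),np.std(F,0))
p,d=bot.get_image("side");W=cloud("side",d);m=(W[...,2]>.016)&(W[...,2]<.04)&(abs(W[...,0]-.678)<.09)&(abs(W[...,1]-.039)<.09)
print(m.sum(),np.median(W[m],0))
delta([.63,.037,.22],3.3)
E
```

```text
time_s: 10.8
position: [0.6724, 0.0172, 0.2139]
tool_rot: [[0.016, -1.0, 0.017], [-1.0, -0.016, -0.015], [0.016, -0.017, -1.0]]
force: [-0.1, 0.8, -6.4]
finger_gap: 0.191
finger_force: 101.0
time_s: 11.4
position: [0.6718, 0.017, 0.2143]
tool_rot: [[0.016, -1.0, 0.016], [-1.0, -0.016, -0.016], [0.016, -0.016, -1.0]]
force: [-0.4, 0.8, -5.3]
finger_gap: 0.193
finger_force: 101.0
[-0.0905894   0.17378617 -5.54872884] [0.55628656 0.30527903 0.32907317]
85 [0.59636172 0.04036671 0.02715545]
pos [0.6718 0.017  0.2142] d cm [-2.06  4.14 -0.68] turn [-0.015 -0.017 -0.042] F [ 0.4   0.48 -4.98] gap 0.189 ff 101.0 t 11.95
j [ 19.1  12.4  13.7   1.2 -90.7 -18.1]
```

The heft reads 5.5 N, so one roller is left inside. I tip again, slightly farther out.

```bash
python3 -m crank '[[-0.5,-0.3,0,-0.01,-0.017,-0.04,1],[-0.8,-0.5,0,0,0,0,1],[-0.6,-0.4,0,0,0,0,1],[0,0,0,0,0,0,1],[0,0,0,0.06,0,0,1],[0,0,0,0.12,0,0,1],[0,0,0,0.13,0,0,1],[0,0,0,0.13,0,0,1],[0,0.3,0.6,0.13,0,0,1],[0,0.3,0.4,0.13,0,0,1],[0,0,0,0.13,0,0,1],[0,0,0,0.13,0,0,1]]' && python3 -m crank '[[0,0,0,0.06,0,0,1],[0,0,0,0,0,0,1],[0,0,0,0,0,0,1],[0,0,0,0,0,0,1],[0,0,0,0,0,0,1],[0,0,0,0,0,0,1],[0,0,0,0,0,0,1],[0,0,0,0,0,0,1],[0,0,0,0,0,0,1],[0,0,0,0,0,0,1],[0,0,0,0,0,0,1],[0,0,0,0,0,0,1]]' && python3 - <<'E'
from h import *
delta([.66,.037,.22],3.3)
E
```

```text
time_s: 13.15
position: [0.6846, 0.0291, 0.2054]
tool_rot: [[0.042, -0.604, 0.796], [-0.999, -0.03, 0.03], [0.006, -0.796, -0.605]]
force: [2.2, -5.0, -2.6]
finger_gap: 0.19
finger_force: 101.2
time_s: 14.35
position: [0.6883, 0.0263, 0.211]
tool_rot: [[0.037, -0.559, 0.829], [-0.999, -0.027, 0.027], [0.007, -0.829, -0.559]]
force: [-0.2, -0.4, -5.5]
finger_gap: 0.194
finger_force: 101.4
pos [0.6883 0.0263 0.211 ] d cm [-1.17  0.81 -2.82] turn [-0.977 -0.017 -0.015] F [-0.23 -0.39 -5.5 ] gap 0.194 ff 101.4 t 14.35
j [ 16.4 -26.4 -54.3  60.4 -13.9 -67.4]
```

```bash
python3 -m crank '[[0,0,0,-0.05,0,0,1],[0,0,0,-0.1,0,0,1],[0,0,0,-0.1,0,0,1],[0,0,0,-0.12,0,0,1],[0,0,0,-0.12,0,0,1],[0,0,0,-0.12,0,0,1],[0,0,0,-0.12,0,0,1],[0,0,0,-0.11,0,0,1],[0,0,0,-0.09,0,0,1],[0,0,0,-0.05,0,0,1],[0,0,0,0,0,0,1],[0,0,0,0,0,0,1]]' && python3 -m crank '[[0,0,0,0,0,0,1],[0,0,0,0,0,0,1],[0,0,0,0,0,0,1],[0,0,0,0,0,0,1],[0,0,0,0,0,0,1],[0,0,0,0,0,0,1]]' && python3 - <<'E'
from h import *
F=[]
for i in range(10): bot.get_image("side");F.append(bot.read_state()["force"])
print(np.mean(F,0),np.std(F,0))
p,d=bot.get_image("side");W=cloud("side",d);m=(W[...,2]>.016)&(W[...,2]<.04)&(abs(W[...,0]-.678)<.09)&(abs(W[...,1]-.039)<.09)
print(m.sum(),np.median(W[m],0))
cv2.imwrite("pics/lev2.png",p[100:350,140:460,::-1].repeat(2,0).repeat(2,1))
delta([.463,-.01,.215],3.3)
E
```

```text
time_s: 15.55
position: [0.6898, 0.0248, 0.2116]
tool_rot: [[0.033, -0.999, 0.013], [-0.999, -0.034, -0.008], [0.008, -0.012, -1.0]]
force: [0.6, -0.6, -5.8]
finger_gap: 0.191
finger_force: 101.1
time_s: 16.15
position: [0.6891, 0.0247, 0.2121]
tool_rot: [[0.034, -0.999, 0.011], [-0.999, -0.034, -0.008], [0.009, -0.011, -1.0]]
force: [-0.4, 0.5, -6.3]
finger_gap: 0.194
finger_force: 101.1
[-0.24257205  0.08116594 -5.92175615] [0.52079602 0.49472989 0.37549259]
83 [0.59556502 0.03907889 0.02716013]
pos [0.6892 0.0246 0.212 ] d cm [ 2.7  22.72 -0.53] turn [-0.011 -0.009 -0.024] F [ 0.59 -0.9  -5.74] gap 0.191 ff 101.1 t 16.7
j [ 18.9  15.4  17.1   0.7 -91.3 -17. ]
```

View pics/lev2.png

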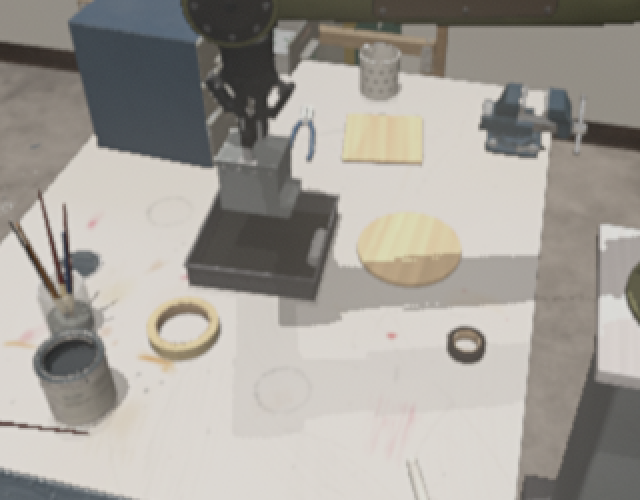

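The heft reads 5.9 N and only one roller is in the tray (317,245), so one roller is stuck and the tote goes on the round board.

```bash
python3 -m crank '[[0,0.4,0,-0.01,-0.009,-0.024,1],[0,0.9,0,0,0,0,1],[0.2,1.4,0,0,0,0,1],[0.2,1.8,0,0,0,0,1],[0.3,2,0,0,0,0,1],[0.3,2,0,0,0,0,1],[0.3,2,0,0,0,0,1],[0.3,2,0,0,0,0,1],[0.3,2,0,0,0,0,1],[0.3,2,0,0,0,0,1],[0.3,1.8,0,0,0,0,1],[0.2,1.6,0,0,0,0,1]]' && python3 -m crank '[[0,1.2,0,0,0,0,1],[0,0.8,0,0,0,0,1],[0,0.5,0,0,0,0,1],[0,0.3,0,0,0,0,1],[0,0,0,0,0,0,1],[0,0,0,0,0,0,1]]' && python3 - <<'E'
from h import *
delta([.463,-.01,.128],3.3)
E
```

```text
time_s: 17.9
position: [0.4907, -0.0141, 0.2122]
tool_rot: [[0.058, -0.998, 0.002], [-0.998, -0.058, 0.001], [-0.001, -0.002, -1.0]]
force: [0.0, 0.4, -4.6]
finger_gap: 0.19
finger_force: 100.9
time_s: 18.5
position: [0.4643, -0.0153, 0.2117]
tool_rot: [[0.058, -0.998, 0.001], [-0.998, -0.058, 0.0], [-0.0, -0.001, -1.0]]
force: [0.7, 0.8, -4.8]
finger_gap: 0.191
finger_force: 100.9
pos [ 0.4643 -0.0153  0.2117] d cm [-0.53  0.1   8.37] turn [-0.001  0.     0.   ] F [ 0.75  0.77 -4.84] gap 0.191 ff 100.9 t 18.5
j [ 23.1 -19.  -16.2   0.  -92.7 -19.8]
```

```bash
python3 -m crank '[[-0.2,0.1,0.5,0,0,0,1],[-0.3,0,1,0,0,0,1],[0,0,1.5,0,0,0,1],[0,0,1.5,0,0,0,1],[0,0,1.3,0,0,0,1],[0,0,0.8,0,0,0,1],[0,0,0.5,0,0,0,1],[0,0,0.4,0,0,0,1],[0,0,0.3,0,0,0,1],[0,0,0,0,0,0,1]]' && python3 - <<'E'
from h import *
F=[]
for i in range(10): bot.get_image("scene");F.append(bot.read_state()["force"])
print(np.mean(F,0),np.std(F,0))
delta([.463,-.01,.128],3.3)
E
```

```text
time_s: 19.5
position: [0.4629, -0.0104, 0.1337]
tool_rot: [[0.058, -0.998, 0.001], [-0.998, -0.058, 0.0], [-0.0, -0.001, -1.0]]
force: [-0.4, -0.6, -4.9]
finger_gap: 0.196
finger_force: 101.1
[ 0.03009331  0.21604276 -5.65725955] [0.65920614 0.57419593 0.49026158]
pos [ 0.4629 -0.0104  0.1339] d cm [-0.04 -0.01  0.59] turn [-0.001  0.     0.   ] F [-1.16  0.35 -6.36] gap 0.189 ff 101.1 t 20.0
j [ 23.8 -19.  -24.3   0.  -84.6 -20.5]
```

Still 5.6 N with the tote about 6 mm above the board. I set it down.

```bash
python3 -m crank '[[0,0,0.2,0,0,0,1],[0,0,0.1,0,0,0,1],[0,0,0.1,0,0,0,1],[0,0,0.1,0,0,0,1],[0,0,0.05,0,0,0,1],[0,0,0,0,0,0,1],[0,0,0,0,0,0,1],[0,0,0,0,0,0,1]]'
```

```text
time_s: 20.8
position: [0.463, -0.0104, 0.1285]
tool_rot: [[0.058, -0.998, 0.001], [-0.998, -0.058, 0.0], [-0.0, -0.001, -1.0]]
force: [0.4, 0.4, -4.0]
finger_gap: 0.192
finger_force: 101.2
```

```bash
python3 -m crank '[[0,0,0.1,0,0,0,1],[0,0,0,0,0,0,1],[0,0,0,0,0,0,1]]'; python3 -m crank '[[0,0,0.05,0,0,0,1],[0,0,0,0,0,0,1],[0,0,0,0,0,0,1]]'
```

```text
time_s: 21.1
position: [0.4632, -0.0104, 0.1284]
tool_rot: [[0.058, -0.998, 0.002], [-0.998, -0.058, 0.0], [-0.0, -0.002, -1.0]]
force: [-5.5, 1.7, 5.6]
finger_gap: 0.193
finger_force: 102.7
time_s: 21.4
position: [0.4632, -0.0104, 0.1284]
tool_rot: [[0.058, -0.998, 0.002], [-0.998, -0.058, 0.0], [-0.0, -0.002, -1.0]]
force: [-5.5, 2.4, 8.4]
finger_gap: 0.194
finger_force: 103.0
```

It is seated on the board. I open the fingers and withdraw.

```bash
python3 -m crank '[[0,0,0,0,0,0,0.6],[0,0,0,0,0,0,0.4],[0,0,0,0,0,0,0.2],[0,0,0,0,0,0,0],[0,0,0,0,0,0,0],[0,0,0,0,0,0,0],[0,0,0,0,0,0,0],[0,0,0,0,0,0,0]]' && python3 -m crank '[[0,0,-0.5,0,0,0,0],[0,0,-1,0,0,0,0],[0,0,-2,0,0,0,0],[0,0,-2.5,0,0,0,0],[0,0,-2.5,0,0,0,0],[0,0,-2,0,0,0,0],[0,0,-1,0,0,0,0],[0,0,0,0,0,0,0],[0,0,0,0,0,0,0],[0,0,0,0,0,0,0]]' && python3 - <<'E'
from h import *
delta([.463,-.01,.128],3.3)
p,d=bot.get_image("side");W=cloud("side",d)
m=(W[...,2]>.016)&(W[...,2]<.04)&(abs(W[...,0]-.678)<.09)&(abs(W[...,1]-.039)<.09);print("roller",m.sum(),np.median(W[m],0))
cv2.imwrite("pics/end.png",p[100:350,140:460,::-1].repeat(2,0).repeat(2,1))
E
```

```text
time_s: 22.2
position: [0.4629, -0.0104, 0.1268]
tool_rot: [[0.058, -0.998, 0.001], [-0.998, -0.058, 0.0], [-0.0, -0.001, -1.0]]
force: [-0.1, -0.6, 0.2]
finger_gap: 1.001
finger_force: 0.0
time_s: 23.2
position: [0.4624, -0.0104, 0.2405]
tool_rot: [[0.058, -0.998, -0.001], [-0.998, -0.058, -0.0], [0.0, 0.001, -1.0]]
force: [0.3, -0.3, 0.1]
finger_gap: 0.998
finger_force: 0.0
pos [ 0.4624 -0.0104  0.2405] d cm [-0.04 -0.08 11.25] turn [ 0.001 -0.     0.   ] F [ 0.34 -0.31  0.09] gap 0.998 ff 0.0 t 23.2
j [ 23.8 -18.9 -13.2  -0.  -95.8 -20.5]
roller 117 [0.59928069 0.02711946 0.02751863]
```

View pics/end.png

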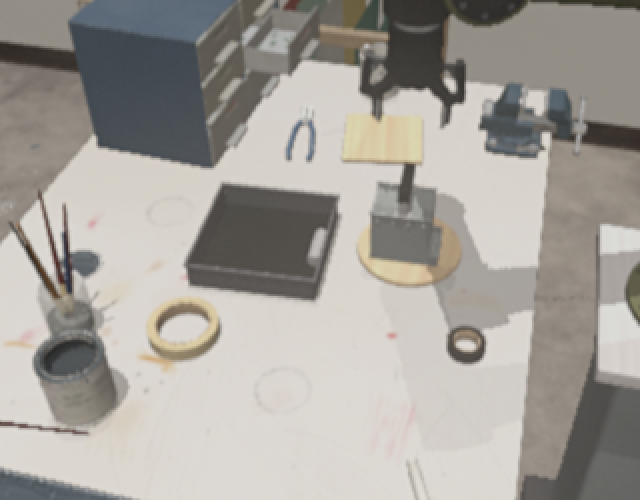

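The tote stands upright and released on the round board (405,235), one roller lies in the tray (317,245), and the tapes and pliers are where they were.

```bash
python3 -c "
from station import bot
print(bot.sign_off())"
```

```text
the job is handed in; nothing more can be done
None
```

The job is handed in (no verdict was shown): after two tips one roller is in the tray and the tote still hefted about 5.7 N, so I stood it upright on the round board and let go, with the tapes and pliers not disturbed.

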